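# Set out the jar samples and present the roll-on ball for inspection

### The job

Set out a sample set for its record photo: first stand the two loose jars on the white step beside the jar already there, making one neat straight row of three along the middle of the step with about a finger's width (15 mm) between neighbours, and leave the standing jar where it is. Then pick up the small metal tray by its upright grip and carry it, without letting the loose ball out of its pocket, to the light pad, and finish while holding it there: level, still and centred over the pad, its underside about 10 cm above the pad. Leave the spray can, the beaker and the dropper bottle alone.

Things in the scene. Friction and masses are not known exactly. Their poses are not given: they have to be found in the camera images.
- jar_a_center (a point): First loose jar: white screw-lid cosmetic jar with a black lid, an upright cylinder 48 mm in diameter and 60 mm tall, same size all the way up (one of three alike). The point is its centre, 30 mm above its underside; z is the jar's axis, up when it stands. It starts on the bench in front of the step (robot's side), left half.
- jar_b_center (a point): Second loose jar: white screw-lid cosmetic jar with a black lid, an upright cylinder 48 mm in diameter and 60 mm tall, same size all the way up (one of three alike). The point is its centre, 30 mm above its underside; z is the jar's axis, up when it stands. It starts on the bench in front of the step (robot's side), right half.
- jar_c_center (a point): The jar already standing on the step, near the middle of the step's length and on its centre line: white screw-lid cosmetic jar with a black lid, an upright cylinder 48 mm in diameter and 60 mm tall, same size all the way up (one of three alike). The point is its centre, 30 mm above its underside; z is the jar's axis, up when it stands. It is loose too.
- step: Fixed white display step, a block 90 mm deep (its x), 280 mm long (its y, the direction of the row) and 30 mm high. Origin at the centre of its underside, on the bench; the top is at z = 30 mm. It has no edge or lip.
- tray_grip (a point): Grip point of the loose metal tray (about 0.18 kg): a plate 150 mm long (x), 90 mm wide (y), 10 mm thick, with an upright grey grip in its middle: a fin 40 mm long (x), 12 mm thick (y), its top 65 mm above the tray's underside. The point is inside the fin over the tray's centre, 45 mm above the tray's underside and 20 mm below the fin's top. z is the tray's normal, up; x runs along the tray's length. Pinch the fin across y, from above.
- pocket (a point): The pocket that holds the ball: a round recess 44 mm in diameter and 3 mm deep in the tray's top, 48 mm from the tray's centre along its +x (a like pocket at -x is empty). The point is where the ball's centre lies when the ball rests in the middle of the pocket, 19.5 mm above the tray's underside.
- ball_center (a point): Centre of the loose glass roll-on ball, 25 mm in diameter, about 20 g, lying free in the pocket; it rolls about 14 mm either way within it and climbs out if the tray tips or jerks too much. Axes mean nothing.
- pad_top (a point): Centre of the top face of the fixed square light pad, 130 x 130 mm, 10 mm thick, white face in a grey frame, flat on the bench. z up. The tray and the pad lie on opposite sides, left and right of the loose jars; which is on which side varies.
- spray_can: Bystander: blue spray can, 48 mm in diameter, 150 mm tall, on the far right. Origin at the centre of its underside.
- beaker: Bystander: glass beaker, 68 mm in diameter, 80 mm tall, on the far left. Origin at the centre of its underside.
- dropper: Bystander: small amber bottle, 36 mm in diameter, 85 mm tall, beyond the step. Origin at the centre of its underside.
Not all that is in view belongs to the job. What is shaped like the part that bears jar_b_center but purple or turquoise is not meant.

How it is judged:
By the outcome, as a careful person would: the job done as asked, in the order asked, and still so for the second after the job is handed in, while the arm keeps its last pose, push and grip.
It also fails if it takes over 72 s, if anything falls off the work surface, if the arm or the gripper's body presses on something with over 40 N, if the wrist force passes 120 N, or if a joint passes its speed limit or range.

### The arm

A 7-joint arm with a two-finger parallel gripper is mounted at the origin on the work surface. World frame = base frame: x ahead of the robot, y to its left, z up, the work surface at z = 0. Lengths are in m, angles in rad, forces in N, time in s.
With the tool pointing down it reaches from about 0.4 to 0.9 m from the base axis. Payload 5.6 kg.
Tool frame: the origin (TCP) lies midway between the tips of the shut fingers; the grasp point (between the pads) lies 19 mm behind it; y points along the fingers, z is the direction in which the jaws open and shut, and the axes are right-handed (so a half turn about y gives the same grasp; the last joint's range is limited). The gripper opens to 92 mm and grips with 3 to 60 N. Pads are 20 mm wide; open, the fingers measure 128 mm over their backs; the gripper's body (75 mm by 189 mm) begins 69 mm behind the grasp point.
Start: joints at [1.218, 0.468, -0.012, 1.603, 0.006, 1.071, -0.056], TCP at [0.198, -0.619, 0.215] pointing down, gripper open.
Joint ranges: [-2.53, 2.53], [-0.31, 2.02], [-1.57, 1.55], [0.28, 2.44], [-1.29, 4.43], [0.15, 1.84], [-2.92, 2.92]. Speed limits (rad/s): [2.57, 2.57, 3.14, 3.14, 3.14, 3.14, 3.14].

### API

Orientations are given as a 3x3 rotation matrix whose columns are the frame's x, y, z axes.
In Python, from station import env, effector, solver, viewer, workorder, search_frame, tip_of gives the robot as it stands. Calls block until the motion is done:
- env.reach(position, orientation): joint-space move of the TCP to a pose.
- env.movel(position, frame=None, rate=0.15): straight line of the TCP; frame=None keeps the orientation; rate is the mean speed in m/s.
- env.goto_joints(angles): joint-space move.
- effector.release() and effector.grasp(squeeze=None): open the fingers fully, or close them until they stop; squeeze is the grip in N (None keeps the last).
- env.pause(seconds).
- solver.inverse_kinematics(position, orientation): joint angles nearest the present ones, or None.
- env.sense(): the state.
- viewer.read_camera(name): name is "scene" or "top" or "wrist"; returns (picture, depth): 400x640x3 uint8, red, green, blue; 400x640 float32, m along the optical axis (not along the pixel's ray), 0 where there is no reading.
- viewer.camera_info(name): a dict with "intrinsics" (3x3 intrinsics, pixels), "dist_coeffs" ([k1, k2, p1, p2, k3] as OpenCV has them; the pictures are not rectified), "eye" and "rotation" of the camera in the world; the wrist camera has in their place "T_tool_cam" (4x4, takes a point from camera to tool coordinates, whose origin is the TCP and whose axes are the tool frame's). Camera axes: x right, y up, looking along -z (the intrinsics and any distortion apply to the point x, -y, -z); pixel columns grow to the right and rows downward; lengths in m; the calibration is good to about 2 mm. A picture is of the moment at which its call begins: read the wrist's pose just before it. camera_info takes no time and is no camera call.
A pose or a line that the arm cannot do raises env.PlanningError and nothing moves.
- workorder.finish_job(): hands the job in, once; it reports no verdict.
Trained networks look in the newest picture that a camera, given by its name, has taken for a name from the list of things; names that differ only in an ending like _2 or _b are one class to them, and where a whole thing is asked for, a point or a joint stands for the part that bears it (a point fixed in the world has none). Each returns a list of dicts, best first, with "score" (0 to 1); they miss things now and then, are a little off and sometimes report something else, mostly with a low value. They report only what shows in the picture. A call takes as long as a camera call. They do not tell look-alikes from the thing itself.
- search_frame(camera, name): "at" ([x, y, z] in m, in world coordinates, good to about 4 mm: the middle of the surface that is visible of it).
- tip_of(camera, name): "at" ([x, y, z] in m, in world coordinates, good to about 4 mm: a listed point, or the origin of a listed thing).
The state is a dict: "t": time; "joint_positions": joint angles; "joint_velocities": joint speeds; "tau": joint torques, N m; "ee_pos": TCP position; "tcp_rot": TCP orientation; "wrist_force": force on the tool from outside, world axes, zero at the start; "moment": the same for the moment, N m; "gripper_width": finger opening in m.
Only numpy, scipy, OpenCV 4.12 (cv2) and the standard library are available. Lean on these libraries where they do the work, as an engineer would, in place of code of your own. Each camera call takes 0.05 s, during which the arm holds its last target.

## Working session

There is one attempt and no reset: what is moved stays moved. The work goes in short steps, each a Python script; the robot and the scene stay as the last script left them, time stands still between calls to the robot, and variables do not carry over. Pictures are saved under pics/ and viewed, and the job is handed in when it is done.

```bash
ls; mkdir -p pics
python3 - <<'E'
from station import env, viewer
import cv2
s=env.sense();print(s['t'],s['ee_pos'],s['tcp_rot'],s['gripper_width'])
for n in("scene","top"):
    p,d=viewer.read_camera(n);cv2.imwrite(f'pics/{n}0.png',p[:,:,::-1]);i=viewer.camera_info(n);print(i)
print(viewer.camera_info("wrist"))
E
```

```text
pics
0.0 [ 0.19793471 -0.6185371   0.21364596] [[-9.52407794e-01 -6.55922437e-04  3.04826122e-01]
 [-3.04826797e-01  1.60050942e-03 -9.52406459e-01]
 [ 1.36827686e-04 -9.99998504e-01 -1.72428038e-03]] 0.09225002712715333
{'intrinsics': array([[441.74033528,   0.        , 310.00346593],
       [  0.        , 441.74033528, 192.80525385],
       [  0.        ,   0.        ,   1.        ]]), 'dist_coeffs': array([0.03166113, 0.        , 0.        , 0.        , 0.        ]), 'eye': array([1.09491398, 0.30835067, 0.91728732]), 'rotation': array([[-0.56781307, -0.66413003,  0.48633283],
       [ 0.82308526, -0.4659046 ,  0.32475152],
       [ 0.01090746,  0.58469154,  0.81118237]])}
{'intrinsics': array([[361.4694696 ,   0.        , 317.63575452],
       [  0.        , 361.4694696 , 198.8490137 ],
       [  0.        ,   0.        ,   1.        ]]), 'dist_coeffs': array([-0.00156275,  0.        ,  0.        ,  0.        ,  0.        ]), 'eye': array([ 0.47142667, -0.01148195,  0.89891787]), 'rotation': array([[-0.01446174,  0.99187616, -0.12638251],
       [-0.9998902 , -0.01393699,  0.00503536],
       [ 0.00323306,  0.12644145,  0.9919688 ]])}
{'intrinsics': array([[357.3997509 ,   0.        , 319.28401037],
       [  0.        , 357.3997509 , 197.09459005],
       [  0.        ,   0.        ,   1.        ]]), 'dist_coeffs': array([-0.00871416,  0.        ,  0.        ,  0.        ,  0.        ]), 'T_tool_cam': array([[ 9.41470447e-04, -9.60807876e-01, -2.77213525e-01,
        -7.78119559e-02],
       [ 2.00462290e-04,  2.77213824e-01, -9.60808230e-01,
        -1.69498737e-01],
       [ 9.99999537e-01,  8.49001696e-04,  4.53594370e-04,
         2.74856847e-04],
       [ 0.00000000e+00,  0.00000000e+00,  0.00000000e+00,
         1.00000000e+00]])}
```

View pics/scene0.png

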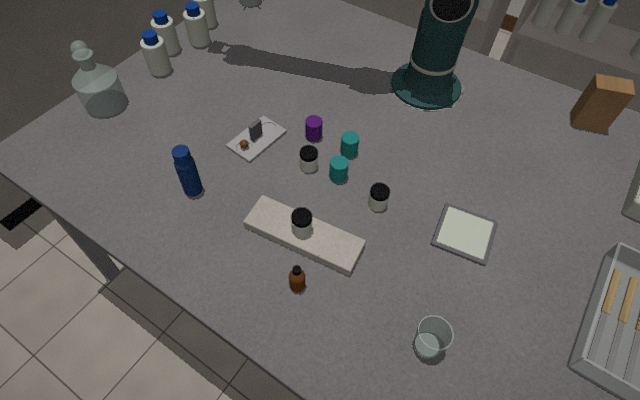

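View pics/top0.png

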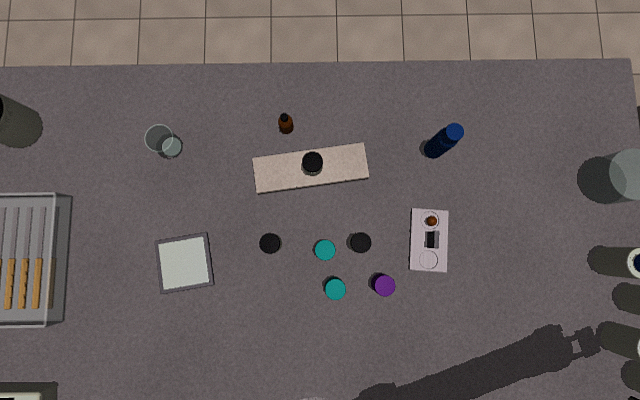

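The scene picture shows the black-lidded white jars at (309,158) and (379,197), with the third on the step at (302,222). In the top view these are (360,242), (270,243) and (312,163). The look-alikes in the top view are turquoise at (325,250) and (335,289), and purple at (385,286). Only the black-lidded ones fit the description. The tray is on the right at (429,240), the pad on the left at (184,263). Next I measure positions and confirm with an enlarged crop.

```bash
cat > h.py <<'E'
import numpy as np, cv2
from station import env, effector, solver, viewer, workorder, search_frame, tip_of
def rays(info,d):
    K=info['intrinsics'];dc=info['dist_coeffs'];H,W=d.shape
    u,v=np.meshgrid(np.arange(W),np.arange(H))
    q=cv2.undistortPoints(np.stack([u,v],-1).reshape(-1,1,2).astype(np.float64),K,dc).reshape(H,W,2)
    return np.stack([q[...,0]*d,-q[...,1]*d,-d],-1)
def cloud(name):
    s=env.sense(); p,d=viewer.read_camera(name); i=viewer.camera_info(name)
    c=rays(i,d)
    if name=='wrist':
        T=i['T_tool_cam']; c=c@T[:3,:3].T+T[:3,3]; w=c@np.array(s['tcp_rot']).T+s['ee_pos']
    else: w=c@np.array(i['rotation']).T+i['eye']
    w[d<=0]=np.nan
    return p,d,w
def rot(jaw):  # tool down; jaw = angle of opening axis z in world xy
    z=np.array([np.cos(jaw),np.sin(jaw),0]); y=np.array([0,0,-1.]); x=np.cross(y,z)
    return np.stack([x,y,z],1)
E
python3 - <<'E'
from h import *
for n in('top','scene'):
    p,d,w=cloud(n); np.savez(f'{n}.npz',p=p,w=w)
    # bench level
    print(n,'bench z',[np.round(w[r,c],3) for r,c in ([(320,200),(220,220),(110,350)] if n=='top' else [(250,200),(300,500),(110,350)])])
    for nm in ('jar_a_center','jar_c_center','step','tray_grip','pocket','ball_center','pad_top','spray_can','beaker','dropper'):
        print(nm,[(np.round(x['at'],3).tolist(),round(x['score'],2)) for x in tip_of(n,nm)[:6]])
p=np.load('top.npz')['p'];cv2.imwrite('pics/topz.png',cv2.resize(p[120:310,140:460,::-1],None,fx=2.5,fy=2.5,interpolation=cv2.INTER_CUBIC))
print(env.sense()['t'])
E
```

```text
top bench z [array([ 0.296,  0.271, -0.002]), array([0.536, 0.227, 0.   ]), array([ 0.816, -0.103,  0.002])]
jar_a_center [([0.478, 0.097, 0.029], 0.85), ([0.479, -0.286, 0.044], 0.71)]
jar_c_center [([0.663, -0.002, 0.063], 0.58)]
step [([0.659, -0.001, -0.002], 0.77), ([0.477, -0.114, 0.031], 0.62)]
tray_grip [([0.477, -0.282, 0.044], 0.7), ([0.772, 0.067, 0.0], 0.67)]
pocket [([0.523, -0.289, 0.02], 0.97)]
ball_center [([0.526, -0.296, 0.021], 0.67)]
pad_top [([0.436, 0.311, 0.009], 0.65)]
spray_can [([0.709, -0.312, 0.002], 0.97)]
beaker [([0.722, 0.352, 0.002], 0.79)]
dropper [([0.771, 0.066, -0.001], 0.79)]
scene bench z [array([ 0.828, -0.174,  0.003]), array([ 0.544,  0.443, -0.001]), array([ 0.229, -0.133,  0.001])]
jar_a_center [([0.479, 0.103, 0.033], 0.98), ([0.66, -0.006, 0.059], 0.43)]
jar_c_center [([0.661, -0.002, 0.064], 0.62)]
step [([0.657, 0.002, 0.0], 0.96)]
tray_grip [([0.476, -0.287, 0.045], 0.72)]
pocket [([0.528, -0.29, 0.022], 0.57), ([0.661, 0.0, -0.0], 0.18)]
ball_center [([0.525, -0.29, 0.022], 0.52)]
pad_top [([0.432, 0.316, 0.011], 0.86)]
spray_can [([0.708, -0.309, -0.003], 0.69), ([0.525, -0.29, 0.02], 0.18)]
beaker [([0.722, 0.35, -0.0], 0.58)]
dropper [([0.431, 0.315, 0.009], 0.74), ([0.769, 0.065, -0.0], 0.56)]
1.2
```

View pics/topz.png

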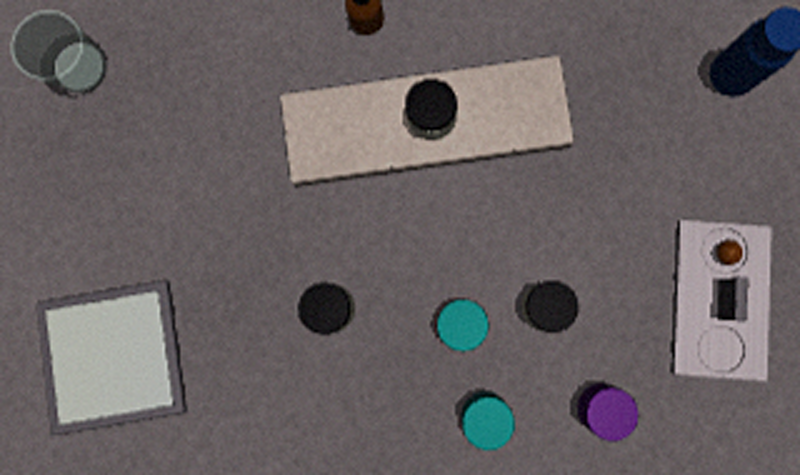

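The crop confirms it: black lids at (325,308), (552,306) and (431,104); turquoise at (462,324) and (487,422), purple at (612,413). The right-hand jar has a turquoise decoy close by. Now I refine the positions from depth.

```bash
cat > meas.py <<'E'
from h import *
def measure(n,p,w):
    x,y,z=w[...,0],w[...,1],w[...,2]; out={}
    hsv=cv2.cvtColor(p,cv2.COLOR_RGB2HSV)
    for nm,c,zt in [('turq1',(.47,-.02),.06),('turq2',(.37,-.05),.06),('purple',(.375,-.18),.06),('a',(.478,.1),.06),('b',(.478,-.116),.06),('c',(.661,-.002),.09)]:
        m=(np.hypot(x-c[0],y-c[1])<.045)&(abs(z-zt)<.008)
        if m.sum()<20: continue
        P=w[m][:,:2].astype(np.float32); (cx,cy),r=cv2.minEnclosingCircle(P); out[nm]=(np.round([P[:,0].mean(),P[:,1].mean()],4),np.round([cx,cy,r],4),round(np.median(z[m]),4),m.sum())
    for nm,c,zt,R,tol in [('step',(.659,0),.03,.18,.007),('pad',(.435,.312),.01,.11,.006),('tray',(.477,-.284),.01,.10,.006),('fin',(.477,-.284),.065,.05,.008)]:
        m=(np.hypot(x-c[0],y-c[1])<R)&(abs(z-zt)<tol)
        m=cv2.morphologyEx(m.astype(np.uint8),cv2.MORPH_OPEN,np.ones((3,3)))>0 if nm!='fin' else m
        if m.sum()<10: continue
        r=cv2.minAreaRect((w[m][:,:2]*1000).astype(np.float32)); out[nm]=(np.round(r[0],1),np.round(r[1],1),round(r[2],1),round(float(np.median(z[m])),4),m.sum())
    for k,v in out.items(): print(n,k,*v)
if __name__=='__main__':
    for n in('top','scene'):
        f=np.load(n+'.npz'); measure(n,f['p'],f['w'])
E
python3 meas.py
```

```text
top turq1 [ 0.4609 -0.0298] [ 0.4614 -0.0297  0.0237] 0.0607 333
top turq2 [ 0.3727 -0.0517] [ 0.3724 -0.0519  0.0239] 0.0606 356
top purple [ 0.3789 -0.1637] [ 0.3791 -0.1644  0.024 ] 0.0605 358
top a [0.4783 0.0973] [0.4783 0.0977 0.0238] 0.0605 341
top b [ 0.4767 -0.1129] [ 0.477  -0.1131  0.024 ] 0.0608 339
top c [ 0.6616 -0.0039] [ 0.6621 -0.0038  0.024 ] 0.0908 345
top step [661.8   1.4] [ 91.  279.9] 7.6 0.0309 3681
top pad [434.7 311.5] [130.2 130.6] 9.1 0.0109 2905
top tray [ 481.4 -286.6] [ 92.  150.1] 84.9 0.0105 2016
top fin [ 481.  -285.2] [12.2 36.8] 87.5 0.065 106
scene turq1 [ 0.4608 -0.028 ] [ 0.4577 -0.0295  0.0254] 0.0595 245
scene turq2 [ 0.3722 -0.0496] [ 0.3697 -0.0498  0.0254] 0.0596 218
scene purple [ 0.3789 -0.1626] [ 0.3761 -0.1632  0.0267] 0.0594 206
scene a [0.4781 0.0993] [0.477  0.0985 0.0261] 0.0597 276
scene b [ 0.4762 -0.1113] [ 0.4744 -0.1126  0.0253] 0.0594 232
scene c [ 0.6618 -0.0021] [ 0.66   -0.0031  0.0243] 0.0895 331
scene step [703.1   6.2] [179.9 282. ] 7.1 0.0297 3622
scene pad [433.4 312.4] [133.4 131.4] 9.1 0.0102 2644
scene tray [ 479.3 -287.9] [ 94.6 152.5] 84.3 0.0093 1075
scene fin [ 480.  -286.4] [13.6 41.4] 87.3 0.064 73
```

Run:
```python
from h import *
from meas import measure
j0=np.array(env.sense()['joint_positions'])
for ang in (7.5,187.5,-172.5):
    R=rot(np.radians(ang))
    print(ang,[np.round(q,2).tolist() if (q:=solver.inverse_kinematics(np.array(p),R)) is not None else None for p in ((.4765,-.112,.02),(.6700,-.0655,.05),(.478,.098,.02),(.6535,.0594,.05))])
for ang in (85,-95):
    R=rot(np.radians(ang)); q=solver.inverse_kinematics(np.array((.48,-.287,.026)),R)
    print(ang,q, solver.inverse_kinematics(np.array((.434,.312,.136)),R))
env.reach(np.array([.4765,-.112,.17]),rot(np.radians(7.5)))
s=env.sense();print(s['t'],s['ee_pos'],s['joint_positions'])
p,d,w=cloud('wrist');cv2.imwrite('pics/w1.png',p[:,:,::-1]);measure('wrist',p,w)
```

```text
7.5 [[0.57, 0.57, -0.49, 2.09, 0.48, 0.59, -0.13], [0.47, 0.8, -0.63, 1.61, 0.56, 0.92, -0.23], [0.16, 0.58, -0.52, 2.09, 0.51, 0.6, -0.59], [0.27, 0.76, -0.6, 1.66, 0.53, 0.88, -0.41]]
187.5 [[0.07, 0.51, 0.11, 2.12, -0.11, 0.52, -2.75], [-0.04, 0.69, 0.12, 1.65, -0.11, 0.8, -2.88], [0.68, 1.1, -1.34, 2.06, 1.24, 1.16, 2.01], [-0.92, 1.17, 1.33, 1.74, -1.2, 1.28, -2.29]]
-172.5 [[0.07, 0.51, 0.11, 2.12, -0.11, 0.52, -2.75], [-0.04, 0.69, 0.12, 1.65, -0.11, 0.8, -2.88], [0.68, 1.1, -1.34, 2.06, 1.24, 1.16, 2.01], [-0.92, 1.17, 1.33, 1.74, -1.2, 1.28, -2.29]]
85 [ 0.91175692  0.66540633 -0.5607315   1.91624865  0.52784003  0.71004581
  1.52016579] [ 0.13591164  0.66989486 -1.10464562  1.90450707  0.7069989   1.0234374
  0.20089505]
-95 [ 0.53093004  0.58234184 -0.06589184  1.94204059  0.06244177  0.61912932
 -1.23306203] [ 0.04469563  0.58122349 -0.95002857  1.909017    0.57946295  0.95379865
 -2.83839989]
3.2833 [ 0.47649114 -0.11337243  0.16996321] [ 0.66380531  0.32139303 -0.58417302  1.99894469  0.22760736  0.88458243
  0.08616354]
wrist turq1 [ 0.4586 -0.0303] [ 0.4586 -0.0306  0.024 ] 0.0594 3262
wrist turq2 [ 0.3708 -0.0516] [ 0.3699 -0.0524  0.0241] 0.0594 3278
wrist purple [ 0.3736 -0.1584] [ 0.3761 -0.1643  0.024 ] 0.0594 1740
wrist b [ 0.4741 -0.1127] [ 0.4743 -0.1139  0.0241] 0.0594 2604
wrist c [ 0.6565 -0.0049] [ 0.6593 -0.0047  0.0242] 0.0891 4188
wrist step [663.8 -39.1] [ 91.6 200. ] 7.4 0.0293 20612
wrist tray [ 478.4 -286. ] [ 92.7 150.5] 85.1 0.009 5227
wrist fin [ 478.4 -287.2] [40.4 11.4] 0.5 0.0642 338
```

View pics/w1.png

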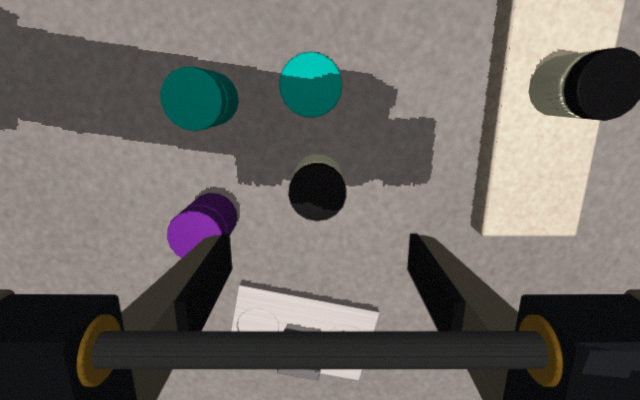

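Run:
```python
from h import *
R=rot(np.radians(7.5))
env.movel(np.array([.4758,-.1125,.018]),R,rate=.15)
s=env.sense();print(s['t'],s['ee_pos'],s['wrist_force'])
effector.grasp(25)
s=env.sense();print(s['t'],s['ee_pos'],s['gripper_width'],s['wrist_force'])
env.movel(np.array([.4758,-.1125,.13]),R,rate=.2)
t=np.array([.661,-.0035])-.063*np.array([-np.sin(np.radians(7.5)),np.cos(np.radians(7.5))]);print(t)
env.movel(np.array([t[0],t[1],.13]),R,rate=.2)
env.pause(.2)
s=env.sense();print(s['t'],s['ee_pos'],s['gripper_width'],s['wrist_force'])
p,d,w=cloud('wrist');cv2.imwrite('pics/w2.png',p[:,:,::-1]);np.savez('w2.npz',p=p,w=w)
```

```text
4.5 [ 0.47647004 -0.11255883  0.01866904] [0.31519858 0.37636364 0.53564751]
5.2333 [ 0.47552171 -0.11258559  0.0180227 ] 0.04772047944309516 [-1.61801186 -0.54864426  2.73984419]
[ 0.66922315 -0.06596103]
7.2833 [ 0.66870614 -0.06658217  0.13024825] 0.04772118060530571 [ 0.30693356 -0.29583431 -0.444836  ]
```

View pics/w2.png

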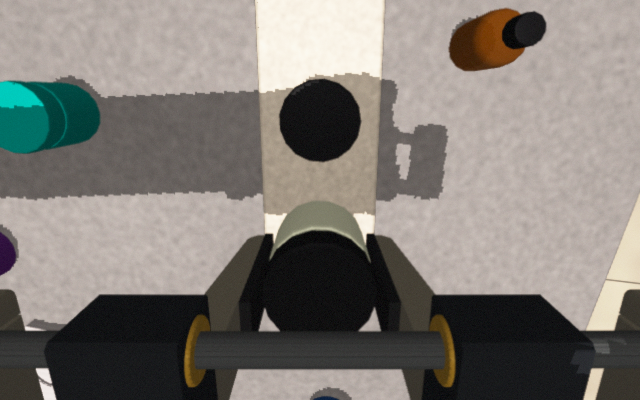

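The held jar shows at (319,285), the step jar at (319,120). Now I measure their relative position in this one frame.

```bash
cat > rel.py <<'E'
from h import *
from scipy.optimize import least_squares
def lid(p,w,c,zt,rad=.034,tol=.006):
    m=(np.hypot(w[...,0]-c[0],w[...,1]-c[1])<rad)&(abs(w[...,2]-zt)<tol)&(p.max(-1)<60)
    m=m.astype(np.uint8);n,l,st,_=cv2.connectedComponentsWithStats(m)
    k=1+np.argmax(st[1:,4]);m=(l==k)
    P=w[m][:,:2]; 
    # robust: circle of r=24 fit to convex hull points
    h=cv2.convexHull((P*1e4).astype(np.float32))[:,0]/1e4
    f=lambda q:np.hypot(h[:,0]-q[0],h[:,1]-q[1])-.0238
    r=least_squares(f,P.mean(0),loss='soft_l1',f_scale=.0005)
    return r.x,np.std(f(r.x)),np.median(w[m][:,2]),m.sum(),P.mean(0)
E
python3 - <<'E'
from rel import *
f=np.load('w2.npz');p,w=f['p'],f['w']
b=lid(p,w,(.669,-.066),.172);c=lid(p,w,(.661,-.004),.09);print(b);print(c)
y=np.radians(7.5);v=np.array([-np.sin(y),np.cos(y)]);u=np.array([np.cos(y),np.sin(y)])
d=c[0]-b[0];print('along',d@v,'lateral',d@u)
x,yy,z=w[...,0],w[...,1],w[...,2]
m=(abs(z-.03)<.006)&(abs(x-.66)<.1)&(yy<.1)&(yy>-.15)
M=m.astype(np.uint8);n,l,st,_=cv2.connectedComponentsWithStats(M);m=l==1+np.argmax(st[1:,4])
r=cv2.minAreaRect((w[m][:,:2]*1000).astype(np.float32));print(r)
# lateral edges
q=w[m][:,:2]-c[0];print('step edges lateral rel c',np.percentile(q@u,[.3,99.7]))
E
```

```text
(array([ 0.66817806, -0.06700572]), np.float64(0.0027059216215886243), np.float64(0.17147066581551304), np.int64(9642), array([ 0.66789022, -0.06358938]))
(array([ 0.66046814, -0.00456614]), np.float64(0.00027529518875648315), np.float64(0.08944904567424794), np.int64(5150), array([ 0.66020647, -0.00371113]))
along 0.06291174331345753 lateral 0.0005060406988522223
((661.8102416992188, -16.503936767578125), (90.41683959960938, 179.53256225585938), 7.311903953552246)
step edges lateral rel c [-0.04494601  0.04449103]
```

Run:
```python
from rel import *
R=rot(np.radians(7.5))
x,y=.6697,-.0659
env.movel(np.array([x,y,.055]),R,rate=.15)
env.movel(np.array([x,y,.0485]),R,rate=.03)
env.pause(.1);s=env.sense();print(s['t'],s['ee_pos'],s['wrist_force'])
effector.release()
env.movel(np.array([x,y,.15]),R,rate=.2)
env.reach(np.array([.478,.0978,.17]),R)
env.pause(.1);s=env.sense();print(s['t'],s['ee_pos'],s['gripper_width'])
p,d,w=cloud('wrist');cv2.imwrite('pics/w3.png',p[:,:,::-1]);
p2,d,w2=cloud('top');cv2.imwrite('pics/t3.png',p2[:,:,::-1])
yy=np.radians(7.5);v=np.array([-np.sin(yy),np.cos(yy)]);u=np.array([np.cos(yy),np.sin(yy)])
for nm,P,W in(('w',p,w),('t',p2,w2)):
    L={}
    for k,c,zt in(('a',(.478,.098),.06),('b',(.669,-.066),.09),('c',(.661,-.0035),.09)):
        try: L[k]=lid(P,W,c,zt);print(nm,k,L[k])
        except Exception as e: print(nm,k,e)
    if 'b' in L: d=L['c'][0]-L['b'][0];print('along',d@v,'lat',d@u)
```

```text
8.45 [ 0.66984002 -0.06593619  0.04876885] [-0.54003276  0.26208521 -2.23736304]
10.9833 [0.47927521 0.09687021 0.16972094] 0.09206315820152375
w a (array([0.47588953, 0.09768174]), np.float64(0.00027386131371198464), np.float64(0.05940275026190829), np.int64(2519), array([0.47575307, 0.09880986]))
w b attempt to get argmax of an empty sequence
w c attempt to get argmax of an empty sequence
t a (array([0.4784425 , 0.09825103]), np.float64(0.0028432480117533193), np.float64(0.06045253071940854), np.int64(160), array([0.47909769, 0.08671569]))
t b (array([ 0.67103778, -0.0663164 ]), np.float64(0.0006634699619125821), np.float64(0.0909807338710924), np.int64(323), array([ 0.67010955, -0.06589609]))
t c (array([ 0.66222043, -0.00394893]), np.float64(0.0008225692894874017), np.float64(0.09086978516848265), np.int64(319), array([ 0.66077367, -0.00395612]))
along 0.06298480287839722 lat -0.0006013236220852607
```

View pics/w3.png

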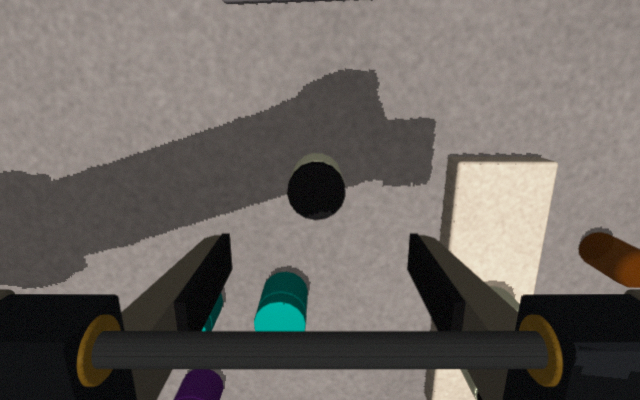

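View pics/t3.png

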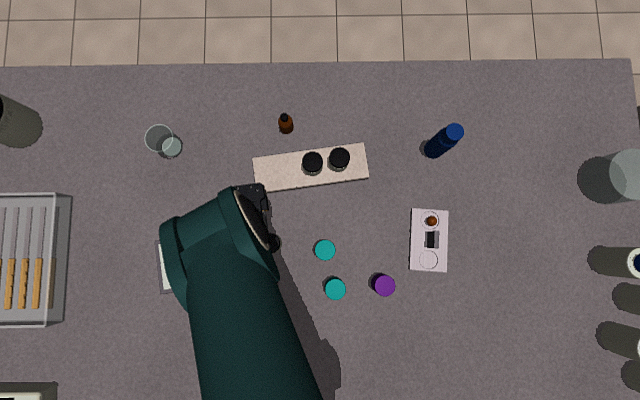

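Run:
```python
from rel import *
R=rot(np.radians(7.5))
env.movel(np.array([.4768,.0982,.018]),R,rate=.15)
effector.grasp(25)
s=env.sense();print(s['t'],s['ee_pos'],s['gripper_width'],s['wrist_force'])
env.movel(np.array([.4768,.0982,.13]),R,rate=.2)
x,y=.6532,.0590
env.movel(np.array([x,y,.13]),R,rate=.2)
env.pause(.15)
s=env.sense();print(s['t'],s['ee_pos'],s['gripper_width'])
p,d,w=cloud('wrist');cv2.imwrite('pics/w4.png',p[:,:,::-1])
print(lid(p,w,(x,y),.172))
p,d,w=cloud('scene');cv2.imwrite('pics/s4.png',p[:,:,::-1])
```

```text
12.9833 [0.47681255 0.09816085 0.01806053] 0.047326235541804464 [-0.33007841  0.28910703  1.31586884]
14.8917 [0.65242106 0.05940642 0.13012818] 0.04762964567209614
(array([0.65233479, 0.05931932]), np.float64(0.0030453380125261015), np.float64(0.17134950060063248), np.int64(9729), array([0.65157427, 0.06265469]))
```

View pics/w4.png

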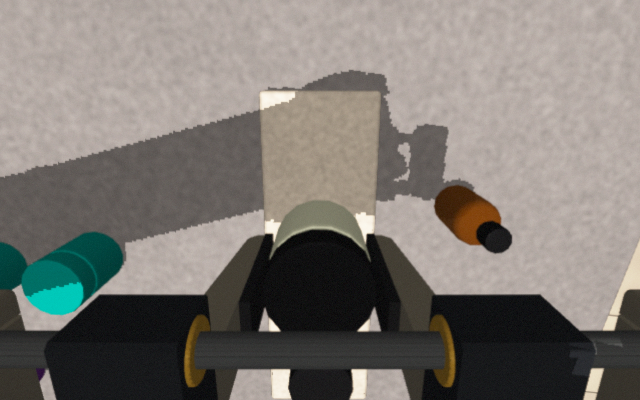

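View pics/s4.png

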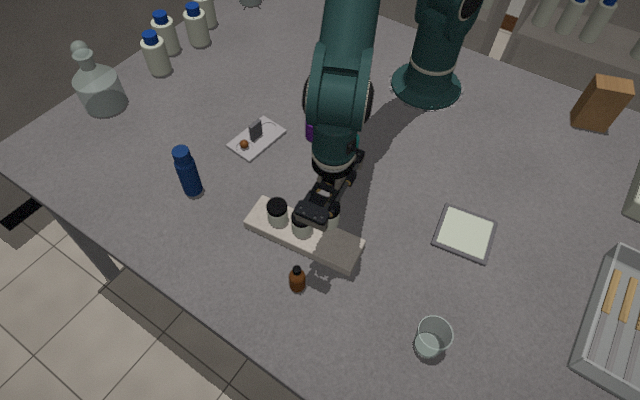

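Run:
```python
from rel import *
R=rot(np.radians(7.5))
x,y=.6534,.0588
env.movel(np.array([x,y,.055]),R,rate=.15)
env.movel(np.array([x,y,.0485]),R,rate=.03)
env.pause(.1);s=env.sense();print(s['t'],s['ee_pos'],s['wrist_force'])
effector.release()
env.movel(np.array([x,y,.16]),R,rate=.2)
env.reach(np.array([.48,-.286,.20]),rot(np.radians(-95)))
env.pause(.3);s=env.sense();print(s['t'],s['ee_pos'],s['gripper_width'],s['joint_positions'])
p,d,w=cloud('wrist');cv2.imwrite('pics/w5.png',p[:,:,::-1]);np.savez('w5.npz',p=p,w=w)
p2,d,w2=cloud('top');cv2.imwrite('pics/t5.png',p2[:,:,::-1]);np.savez('t5.npz',p=p2,w=w2)
p3,d,w3=cloud('scene');cv2.imwrite('pics/s5.png',p3[:,:,::-1])
yy=np.radians(7.5);v=np.array([-np.sin(yy),np.cos(yy)]);u=np.array([np.cos(yy),np.sin(yy)])
for nm,P,W in(('t',p2,w2),('s',p3,w3)):
    L={}
    for k,c,zt in(('a',(.6532,.059),.09),('b',(.669,-.066),.09),('c',(.661,-.0035),.09)):
        try: L[k]=lid(P,W,c,zt);print(nm,k,L[k])
        except Exception as e: print(nm,k,e)
    for k in'ab':
        d=L[k][0]-L['c'][0];e=L[k][4]-L['c'][4];print(k,'along',d@v,e@v,'lat',d@u,e@u)
```

```text
16.1083 [0.65355159 0.05880131 0.048757  ] [ 0.12418903 -0.77203556 -0.70280109]
19.3417 [ 0.48037746 -0.2854122   0.19983212] 0.09153138240591474 [ 0.60745133  0.34029266 -0.16115662  1.83568162  0.06466613  0.9709418
 -1.23789382]
t a (array([0.65528328, 0.05900172]), np.float64(0.0008166761484115651), np.float64(0.09076515106887628), np.int64(318), array([0.65377149, 0.05847241]))
t b (array([ 0.67168891, -0.06639972]), np.float64(0.0006698921922274168), np.float64(0.09081009567557297), np.int64(321), array([ 0.6701267 , -0.06599462]))
t c (array([ 0.66263483, -0.00377053]), np.float64(0.0008974609546668564), np.float64(0.0908071726691429), np.int64(320), array([ 0.66076249, -0.00386747]))
a along 0.06319479504341328 0.06271907107751484 lat 0.0009047727624208804 0.0012057922420839423
b along -0.06327518452068848 -0.06281791349393327 lat 0.0008018696333824804 0.0011748729821667776
s a (array([0.65321967, 0.05998868]), np.float64(0.0011557752192310293), np.float64(0.08961114472381493), np.int64(306), array([0.6554259 , 0.05990928]))
s b (array([ 0.67165069, -0.06608413]), np.float64(0.0010372878740082495), np.float64(0.0897323248055788), np.int64(285), array([ 0.67211572, -0.06473636]))
s c (array([ 0.6623148 , -0.00342805]), np.float64(0.0008652283450877337), np.float64(0.08950279480136819), np.int64(292), array([ 0.66270435, -0.00189429]))
a along 0.06406134056998226 0.06222486431709484 lat -0.0007397738495540676 0.0008508017696892739
b along -0.06333863095819212 -0.0635328745989938 lat 0.001077760560405666 0.0011283208940252943
```

View pics/w5.png

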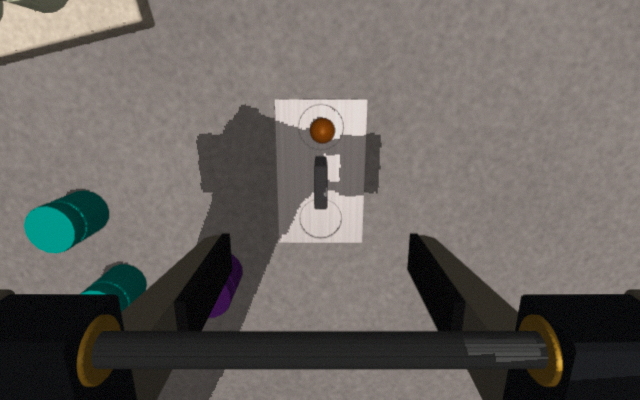

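View pics/t5.png

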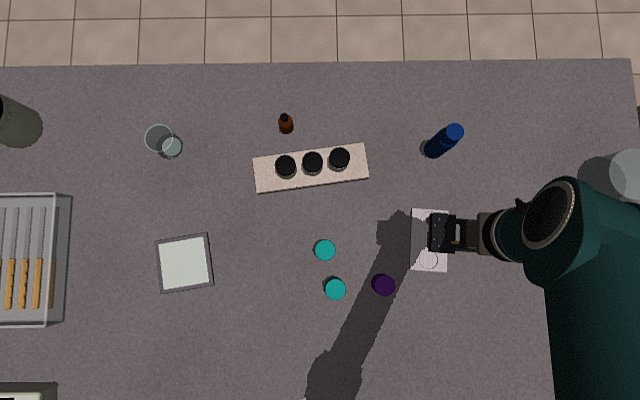

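View pics/s5.png

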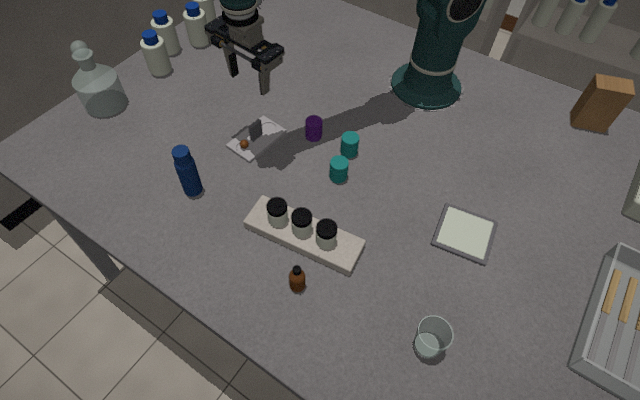

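Row check: spacing is about 63 mm on both sides and the offset from straight is about 1 mm or less, so all three jars stand well. The wrist view shows the tray at (321,170) with the ball in its pocket at (322,130). Next: measure the tray and plan the carry.

Run:
```python
from h import *
from meas import measure
f=np.load('w5.npz');measure('wrist',f['p'],f['w'])
w=f['w'];x,y,z=w[...,0],w[...,1],w[...,2]
m=(abs(z-.064)<.004)&(np.hypot(x-.48,y+.286)<.04);P=w[m][:,:2];print('fin pts',P.mean(0),P.min(0),P.max(0),m.sum())
for a0,a1 in ((-95,-95),(-95,-81),(-95,-70),(85,85),(85,99),(85,110)):
    q=solver.inverse_kinematics(np.array((.48,-.287,.026)),rot(np.radians(a0)))
    q2=solver.inverse_kinematics(np.array((.434,.312,.136)),rot(np.radians(a1)))
    print(a0,a1,np.round(q,2),None if q2 is None else np.round(q2,2))
print(env.sense()['t'])
```

```text
wrist turq1 [ 0.4601 -0.0333] [ 0.4588 -0.0308  0.0248] 0.0592 2080
wrist turq2 [ 0.3884 -0.0604] [ 0.3789 -0.0586  0.0208] 0.0563 218
wrist purple [ 0.3701 -0.1796] [ 0.371  -0.1739  0.0211] 0.0592 416
wrist step [643.2 -73. ] [ 41.6 140.4] 6.5 0.0293 5408
wrist tray [ 477.7 -286.7] [ 90.2 150.1] 84.9 0.0093 11247
wrist fin [ 478.5 -286.6] [11.7 39.8] 85.1 0.0643 621
fin pts [ 0.47896219 -0.28664474] [ 0.45839704 -0.29392302] [ 0.49856726 -0.27923016] 612
-95 -95 [ 0.58  0.59 -0.13  1.94  0.12  0.62 -1.29] [-0.17  0.47 -0.64  1.92  0.36  0.87 -2.66]
-95 -81 [ 0.58  0.59 -0.13  1.94  0.12  0.62 -1.29] [-0.08  0.5  -0.77  1.92  0.44  0.9  -2.48]
-95 -70 [ 0.58  0.59 -0.13  1.94  0.12  0.62 -1.29] [-0.05  0.52 -0.8   1.91  0.47  0.91 -2.31]
85 85 [ 1.13  0.8  -0.88  1.9   0.82  0.85  1.3 ] [-0.07  0.51 -0.77  1.92  0.45  0.9   0.41]
85 99 [ 1.13  0.8  -0.88  1.9   0.82  0.85  1.3 ] [ 0.23  0.84 -1.32  1.9   0.9   1.17  0.29]
85 110 [ 1.13  0.8  -0.88  1.9   0.82  0.85  1.3 ] [ 0.23  0.84 -1.32  1.9   0.9   1.17  0.49]
19.4917
```

Run:
```python
from h import *
R=rot(np.radians(-95))
env.movel(np.array([.479,-.2867,.10]),R,rate=.15)
env.movel(np.array([.479,-.2867,.026]),R,rate=.08)
env.pause(.2)
s=env.sense();print(s['t'],s['ee_pos'],s['wrist_force'])
effector.grasp(35)
env.pause(.2)
s=env.sense();print(s['t'],s['ee_pos'],s['gripper_width'],s['wrist_force'])
env.movel(np.array([.479,-.2867,.046]),R,rate=.03)
env.pause(.2)
s=env.sense();print(s['t'],s['ee_pos'],s['gripper_width'],s['wrist_force'],s['moment'])
p,d,w=cloud('wrist');cv2.imwrite('pics/w6.png',p[:,:,::-1]);np.savez('w6.npz',p=p,w=w)
p,d,w=cloud('scene');cv2.imwrite('pics/s6.png',cv2.resize(p[90:200,180:340,::-1],None,fx=5,fy=5))
```

```text
21.5833 [ 0.47932333 -0.2869056   0.0265314 ] [0.36540313 0.12183131 0.13114926]
22.9667 [ 0.47900025 -0.28663463  0.02598975] 0.011820326601250094 [-0.39577744  0.9517594   0.60665618]
23.9833 [ 0.47888323 -0.28661698  0.04579605] 0.01189711630286668 [-0.03256443  0.34407144 -2.54944988] [ 0.02931462  0.07320046 -0.09397539]
```

View pics/w6.png

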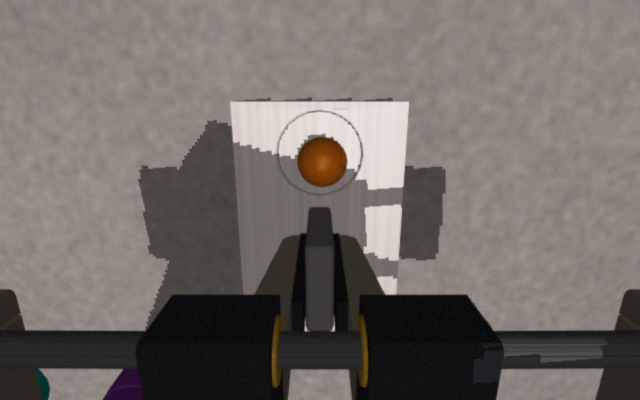

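View pics/s6.png

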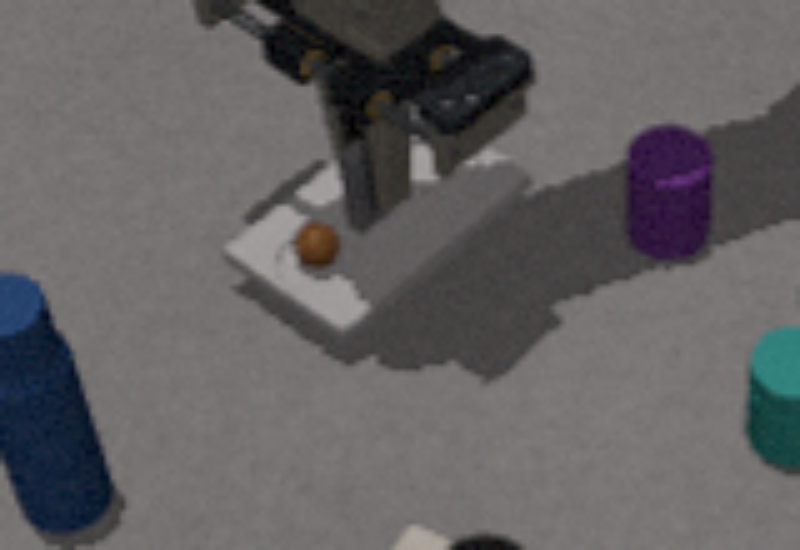

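The tray is lifted. In the wrist view the ball is in its pocket, at (322,162) inside the circle centred at (320,152). Now I check tray tilt and grip offset.

```bash
cat > tray.py <<'E'
from h import *
def tray(p,w,ee,zc,yaw):
    th=np.radians(yaw);ex=np.array([np.cos(th),np.sin(th)]);ey=np.array([-ex[1],ex[0]])
    r=w[...,:2]-np.array(ee)[:2];a=r@ex;b=r@ey;z=w[...,2]
    m=(abs(z-zc)<.006)&(abs(a)<.09)&(abs(b)<.06)
    s=m&(np.hypot(a-.048,b)>.026)&(a>.02)
    A=np.stack([a[s],b[s],np.ones(s.sum())],1);c=np.linalg.lstsq(A,z[s],rcond=None)[0]
    print('plane slope x,y deg',np.degrees(c[:2]),'z centre',c[2],s.sum())
    f=s&(abs(b)<.03);print('front edge a',np.percentile(a[f],99.8),'b edges',np.percentile(b[s],[.3,99.7]))
    # edge by row angle
    e=[np.max(a[s&(abs(b-t)<.004)]) for t in(-.035,-.015,.015,.035)];print('front edge vs b',np.round(e,4))
E
python3 - <<'E'
from tray import *
f=np.load('w6.npz');tray(f['p'],f['w'],(.4789,-.2866),.030,-5)
f=np.load('w5.npz');tray(f['p'],f['w'],(.4789,-.2866),.010,-5)
E
```

```text
plane slope x,y deg [-0.05231744  0.02391199] z centre 0.02927865699315813 9959
front edge a 0.07410828665201707 b edges [-0.04541662  0.044475  ]
front edge vs b [0.0741 0.0741 0.0741 0.0741]
plane slope x,y deg [-0.11019688  0.04272137] z centre 0.00963205937961191 2811
front edge a 0.07372778973342314 b edges [-0.04515265  0.04455139]
front edge vs b [0.0737 0.0737 0.0737 0.0737]
```

Run:
```python
from tray import *
env.movel(np.array([.479,-.2867,.14]),rot(np.radians(-95)),rate=.05)
env.movel(np.array([.4345,.312,.14]),rot(np.radians(-81)),rate=.09)
env.pause(.4)
s=env.sense();print(s['t'],s['ee_pos'],s['tcp_rot'].round(4).tolist(),s['gripper_width'],s['wrist_force'],s['joint_positions'].round(2))
p,d,w=cloud('wrist');cv2.imwrite('pics/w7.png',p[:,:,::-1]);tray(p,w,s['ee_pos'],.124,9)
x,y,z=w[...,0],w[...,1],w[...,2];m=(abs(z-.01)<.005)&(abs(x-.434)<.09)&(abs(y-.312)<.09);P=w[m]
ex=np.array([np.cos(np.radians(9.1)),np.sin(np.radians(9.1))]);ey=np.array([-ex[1],ex[0]])
q=P[:,:2]-s['ee_pos'][:2];print('pad rel tool',np.percentile(q@ex,[.5,99.5]),np.percentile(q@ey,[.5,99.5]))
p,d,w=cloud('scene');cv2.imwrite('pics/s7.png',p[:,:,::-1]);np.savez('s7.npz',p=p,w=w)
p,d,w=cloud('top');cv2.imwrite('pics/t7.png',p[:,:,::-1]);np.savez('t7.npz',p=p,w=w)
```

```text
33.3333 [0.43450646 0.31198499 0.14000253] [[-0.9877, 0.0, 0.1564], [-0.1564, -0.0, -0.9877], [-0.0, -1.0, 0.0]] 0.011779458415291722 [-0.99520131 -0.48840603 -2.40481389] [-0.33  0.41 -0.44  1.93  0.23  0.85 -2.3 ]
plane slope x,y deg [-0.03879895 -0.01619779] z centre 0.1234886721172069 9956
front edge a 0.07404355276368904 b edges [-0.04527461  0.04451931]
front edge vs b [0.074  0.074  0.074  0.0741]Traceback (most recent call last):
  File "<stdin>", line 9, in <module>
    return _quantile_unchecked(
        a, q, axis, out, overwrite_input, method, keepdims, weights)
    return _ureduce(a,
                    func=_quantile_ureduce_func,
    ...<5 lines>...
                    overwrite_input=overwrite_input,
                    method=method)
    r = func(a, **kwargs)
    result = _quantile(arr,
                       quantiles=q,
    ...<2 lines>...
                       out=out,
                       weights=wgt)
    slices_having_nans = np.isnan(arr[-1, ...])
                                  ~~~^^^^^^^^^
IndexError: index -1 is out of bounds for axis 0 with size 0
```

View pics/w7.png

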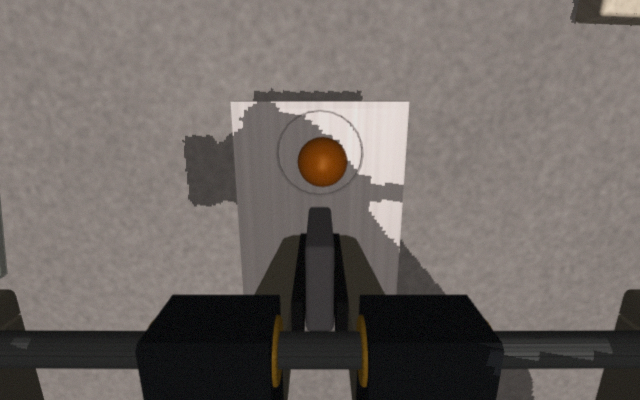

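The ball is still in its pocket at (322,162) and the tray is level. The pad is hidden under the tray in this view. I'll lower to the final height and check with the fixed cameras.

Run:
```python
from tray import *
from rel import lid
env.movel(np.array([.4345,.312,.136]),rot(np.radians(-81)),rate=.01)
env.pause(.6)
s=env.sense();print(s['t'],s['ee_pos'],np.abs(s['joint_velocities']).max(),s['gripper_width'])
p,d,w=cloud('scene');cv2.imwrite('pics/s8.png',p[:,:,::-1])
tray(p,w,s['ee_pos'],.12,9)
p,d,w=cloud('wrist');tray(p,w,s['ee_pos'],.12,9)
p,d,w=cloud('top');cv2.imwrite('pics/t8.png',p[:,:,::-1])
x,y,z=w[...,0],w[...,1],w[...,2]
m=(abs(z-.12)<.005)&(abs(x-.434)<.1)&(abs(y-.312)<.1);print(w[m].min(0),w[m].max(0))
yy=np.radians(7.5);v=np.array([-np.sin(yy),np.cos(yy)]);u=np.array([np.cos(yy),np.sin(yy)])
L={k:lid(p,w,c,.09) for k,c in(('a',(.6532,.059)),('b',(.669,-.066)),('c',(.661,-.0035)))}
for k in'ab':
    d=L[k][4]-L['c'][4];print(k,d@v,d@u)
print('c',L['c'][0])
```

```text
34.5333 [0.43451081 0.31201884 0.13601817] 0.0012007142002351408 0.011869328473165588
plane slope x,y deg [-1.54639672 -0.45640065] z centre 0.12088800876557458 621
front edge a 0.07767414663229448 b edges [-0.04555547  0.04541446]
front edge vs b [0.0762 0.0754 0.0769 0.0768]
plane slope x,y deg [-0.04665598 -0.0024324 ] z centre 0.11951999789858037 9948
front edge a 0.07402964553582683 b edges [-0.04527442  0.04450114]
front edge vs b [0.074  0.074  0.074  0.0741]
[0.35553507 0.25503624 0.11500255] [0.51617601 0.36752933 0.12471057]
a 0.06262974597810006 0.0010942346503276317
b -0.06289415164787228 0.001152084882371641
c [ 0.66249319 -0.00378548]
```

View pics/s8.png

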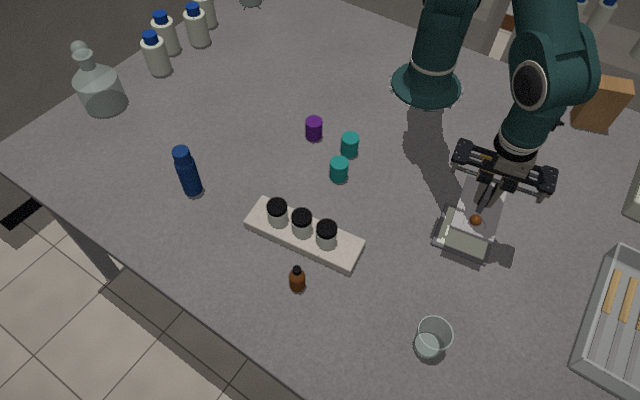

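View pics/t8.png

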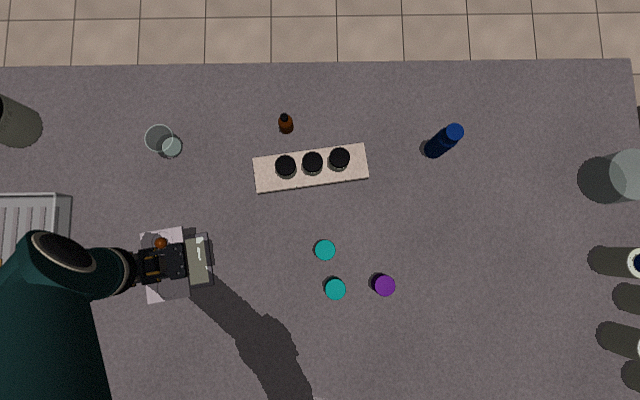

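Run:
```python
from h import *
workorder.finish_job(); print(env.sense()['t'])
```

```text
the job is handed in; nothing more can be done
the job is handed in; nothing more can be done
```

I handed the job in at about 35 s of the 72 s allowed. Both jars are on the step, and the arm is holding the tray over the light pad with the ball still in its pocket.

- **Jars:** In the last top view, the two jars I placed sit 62.6 mm and 62.9 mm from the standing jar, centre to centre, so the gaps are about 15 mm. They are about 1 mm off the standing jar's line. The standing jar itself was not moved, and the turquoise and purple look-alikes were left alone.
- **Tray:** The wrist camera showed it level to within 0.05°. The tool point was within 0.1 mm of its target over the pad's measured centre. The tray itself is gripped about 0.5 to 1 mm off its centre along its length. Its underside is about 100 mm above the pad, and the arm was practically still (joint speeds under about 0.001 rad/s).
- **Other objects:** The spray can, beaker and dropper bottle look where they were at the start.

**Disagreements:**
- The cameras differ from each other by up to about 3 mm in absolute position. I averaged them and took the row spacing from single frames.
- A tilt fit from the scene camera gave about 1.5°. I put that down to the partly hidden tray view and trusted the wrist camera, which has a much closer view.
- The pad was hidden under the tray at the end. The centring therefore relies on the pad position measured earlier, plus the tray's outline in the last top view, which agrees to about 1 mm.

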